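# Mount a fresh sharps container in its twist-lock bracket and open it for use

### The arm

A 7-joint arm with a two-finger parallel gripper is mounted at the origin on the work surface. World frame = base frame: x ahead of the robot, y to its left, z up, the work surface at z = 0. Lengths are in m, angles in degrees, forces in N, time in s.
With the tool pointing down it reaches from about 0.425 to 0.875 m from the base axis. Payload 4.7 kg.
Tool frame: the origin (TCP) lies at the very end of the fingers, on their centre line; the grasp point (between the pads) lies 19 mm behind it; z points along the fingers, y is the line along which they close (so a half turn about z gives the same grasp; the last joint's range is limited). The gripper opens to 87 mm and grips with 3 to 60 N. Pads are 19 mm wide; open, the fingers measure 117 mm over their backs; the gripper's body (75 mm by 190 mm) begins 51 mm behind the grasp point.
Start: joints at [74.261, 18.392, -4.016, 83.108, 1.295, 78.541, -3.26], TCP at [0.185, -0.623, 0.223] pointing down, gripper open.
Joint ranges: [-163.93, 163.93], [-17.29, 119.83], [-79.2, 71.16], [3.27, 140.29], [-89.18, 269.18], [5.43, 117.66], [-154.24, 154.24]. Speed limits (degrees/s): [147.25, 147.25, 180, 180, 180, 180, 180].

### API

Orientations are given as [roll, pitch, yaw] about the fixed x, y, z axes, in that order (R = Rz(yaw) Ry(pitch) Rx(roll)).
In Python, from cell import get_obs, read_camera, sign_off, silhouettes gives the robot as it stands.
- The arm moves only by the tool play_rows, never from a script. Its argument "steps" is a list that holds one entry, the list of rows, each a list of 7 numbers: the shift along the tool's x, y, z in m, then the turn, a rotation vector about the tool's x, y, z in rad, then the finger opening in m, from 0 to 0.087. A call has 1 to 12 rows; each row shifts and turns the commanded pose from where the row before left it, along the tool's axes as they then stand; what a row does not reach is not made up. A row lasts 1/10 s, in which the tool goes at most 50 mm and 8.59 degrees, less where a joint would pass 70% of its speed; a pose out of reach is approached as far as the arm can. A call is refused whole if a number of a shift passes 0.05 or a number of a turn 0.15, either way. A call with a gripper value outside its range is refused whole. The fingers move at their own pace and stop on an object; "force" is the grip in N (left out, the last holds). Time passes only in rows, so rows that do not move let the fingers close. It gives the time, the measured TCP pose, the force, the opening and the grip force at its end, in the units of the state.
- get_obs(): the state, without advancing time (a new reading comes with each control period).
- read_camera(name): name is "scene" or "top" or "wrist"; returns a dict with "frame" (384x512x3 uint8, red, green, blue), "intrinsics" (3x3 intrinsics, pixels), "view" (4x4, takes a point from world to camera coordinates). Camera axes: x right, y up, looking along -z (the intrinsics and any distortion apply to the point x, -y, -z); pixel columns grow to the right and rows downward; lengths in m; the calibration is good to about 2 mm. A picture is of the moment at which its call begins. There is no depth.
- sign_off(): hands the job in; it is judged then, once.
Trained networks look in the newest picture that a camera, given by its name, has taken for a name from the list of things; names that differ only in an ending like _2 or _b are one class to them, and where a whole thing is asked for, a point or a joint stands for the part that bears it (a point fixed in the world has none). Each returns a list of dicts, best first, with "p" (0 to 1); they miss things now and then, are a little off and sometimes report something else, mostly with a low value. They report only what shows in the picture. A call takes as long as a camera call. They do not tell look-alikes from the thing itself.
- silhouettes(camera, name): "pixels" (384x512 bool, what is visible of it) and "extent" ([left, top, right, bottom] in pixels, round what is visible of it).
The state is a dict: "time_s": time; "qpos": joint angles; "joint_velocities": joint speeds; "effort": joint torques, N m; "tool_pos": TCP position; "tool_rot": TCP orientation; "force": force on the tool from outside, world axes, zero at the start; "wrist_torque": the same for the moment, N m; "grip_width": finger opening in m; "grasp_force": force on a finger pad.
Only numpy, scipy, OpenCV 4.12 (cv2) and the standard library are available. Lean on these libraries where they do the work, as an engineer would, in place of code of your own. Each camera call takes 0.05 s, during which the arm holds its last target. There are 200 camera calls.

### The job

Hang the round sharps container in the empty ring bracket, lowering its three lugs into the ring's gaps, and turn it clockwise (seen from above) until the lugs drop into the locking notches. Keep the lid flap shut until it is locked; then tip it open for use by pressing the tab that sticks out over the rim, and let go. Leave the spray bottle, square sharps box and steel bowl where they stand.

Things in the scene. Friction and masses are not known exactly. Their poses are not given: they have to be found in the camera images.
- container: Round red sharps container, white lid, loose, upright on the worktop, about 0.35 kg. Origin: centre of its underside, z up. Body radius 52 mm (46 at the foot, tapering over 30 mm), lid radius 60, lid top 128 mm up. Three equal lugs stick out level at 60, 180 and 300 degrees about z (from x towards y). Stirrup handle across the lid along y; flap and tab on the +x side.
- lug (a point): Underside of the lug at 180 degrees (container's -x side), 64 mm from the axis, 66 mm above the container's underside. Each lug is 14 mm wide and 9 mm high and reaches out to radius 72 mm. All three are alike; any lug fits any gap.
- handle (a point): Middle of the handle's level grip bar, on the container's axis, 170 mm above its underside. Bar 12 mm wide (along the container's x), 12 mm high, 76 mm long between its legs (along y). 36 mm are free between bar and lid; the shut flap takes the lowest 13 mm of that on the +x side.
- tab (a point): Top of the flap's press tab near its end: when shut 77 mm out from the axis along the container's +x, 141 mm above its underside. Tab 32 mm wide, 23 mm beyond the lid's rim. The flap pivots like a seesaw on a level pin along y, 45 mm out, 139 mm up: tab down, inner end up. About 1 N; pushing the tab's end down 20 mm opens it about 0.7 rad.
- flap (a joint): Angle of the lid flap, rad: 0 shut (as at the start), 0.8 fully open, growing as the tab goes down. Stiff enough to stay where it is left.
- bracket: Grey-painted steel bench bracket, fixed: base plate 170 x 150 x 6 mm, an upright on its +x side, a level ring. Origin: on the worktop under the ring's centre, z up. Ring radius 56 mm inside, 75 outside, 72 to 113 mm above the worktop. Three gaps, open upwards, at 30, 150 and 270 degrees about z (from x towards y), each 24 degrees wide (23 mm at the inner edge).
- ring (a point): Centre of the ring on its axis, at ledge height, 92 mm above the worktop. With the lugs resting in the gaps or on the ledge the container's underside is 26 mm above the worktop; with the lugs in the notches, 19 mm.
- gap (a point): Middle of the floor of the gap at 150 degrees, 65 mm from the ring's axis. The floor runs on clockwise (seen from above) as a level ledge under a lip (underside 105 mm above the worktop), up to 40 degrees past the gap's middle, where the notch begins.
- notch (a point): Middle of the floor of the notch that follows the gap at 150 degrees: 51 degrees clockwise of it, 65 mm from the axis, 85 mm above the worktop, 7 mm below the ledge. The notch spans 40 to 62 degrees past the gap's middle and ends at a wall; turned 47 to 55 degrees from the gaps the lugs can drop in. Its sides then stop turning back.
- spray: White trigger spray bottle, bystander, 72 mm wide, 203 mm tall, 0.4 kg. Origin: centre of its underside.
- sharps_box: Square red sharps box with a white lid, no lugs, bystander, 118 x 148 x 176 mm, 0.9 kg. Origin: centre of its underside.
- bowl: Steel bowl, bystander, 120 mm across, 50 mm tall, 0.25 kg. Origin: centre of its underside.
Things that resemble listed ones, but are neither listed nor needed, are in the scene too. Leave any blue or yellow look-alike of the container alone.

How it is judged (in metres and radians):
On the way, in this order (a step that is already met when the one before it is completed fails the run):
1. the container hangs in the ring with its lugs down in the gaps or on the ledge, flap shut (horizontal distance between container and bracket below 0.012 m and z of container in the frame of bracket between 0.0235 and 0.033 m and angle between container's own z axis and vertical below 0.12 rad and value of joint flap below 0.2 rad), for 0.1 s.
2. turned until the lugs have dropped into the notches, flap still shut (horizontal distance between container and bracket below 0.008 m and z of container in the frame of bracket below 0.0215 m and angle between container's own z axis and vertical below 0.06 rad and value of joint flap below 0.2 rad), for 0.2 s.
3. the flap is tipped open (value of joint flap above 0.45 rad), for 0.1 s.
At the end, for the whole second after the job is handed in: The container hangs upright (within 0.06 rad) and still in the ring, centred within 8 mm, all lugs down in the notches (underside 16 to 21.5 mm above the worktop), its flap open by more than 0.45 rad; spray bottle, square box and bowl within 30 mm of where they stood (horizontal distance between container and bracket below 0.008 m and z of container in the frame of bracket between 0.016 and 0.0215 m and angle between container's own z axis and vertical below 0.06 rad and value of joint flap above 0.45 rad and linear speed of container below 0.02 m/s and distance of each of spray, sharps_box, bowl from where it was at the start of the episode below 0.03 m); the robot touches nothing.
It fails at once if the flap is opened while the container is off the bracket (value of joint flap above 0.3 rad and z of container in the frame of bracket above 0.036 m).
It fails at once if the flap is opened while the container stands elsewhere (value of joint flap above 0.3 rad and horizontal distance between container and bracket above 0.03 m).
It fails at once if the spray bottle is pushed or tipped over (distance of spray from where it was at the start of the episode above 0.04 m or angle between spray's own z axis and vertical above 0.4 rad).
It fails at once if the square box is pushed or tipped over (distance of sharps_box from where it was at the start of the episode above 0.04 m or angle between sharps_box's own z axis and vertical above 0.4 rad).
It fails at once if the bowl is pushed or tipped over (distance of bowl from where it was at the start of the episode above 0.04 m or angle between bowl's own z axis and vertical above 0.4 rad).
It also fails if it takes over 54 s, if anything falls off the work surface, if the arm or the gripper's body presses on something with over 40 N, if the wrist force passes 120 N, or if a joint passes its speed limit or range.

## Working session

There is one attempt and no reset: what is moved stays moved. The work goes in short steps, Python scripts to look and compute and a tool call to move; the robot and the scene stay as the last step left them, time stands still between calls to the robot, and variables do not carry over. Pictures are saved under pics/ and viewed, at most 10 in all, crops included, and the job is handed in when it is done.

Besides the shell and the picture viewer there is one more tool, called after "Emit:" as name(argument=value, ...) on one line, values as JSON. play_rows: Moves the arm, as the interface text tells. Its arguments: {"type":"object","properties":{"steps":{"type":"array","items":{"type":"array","items":{"type":"array","items":{"type":"number"}}}},"force":{"type":"number"}},"required":["steps"]}

```bash
mkdir -p pics; cat > h.py <<'E'
import numpy as np, cv2
from cell import get_obs, read_camera, silhouettes
def proj(c,P):
    P=np.atleast_2d(P); V=np.array(c["view"]);K=np.array(c["intrinsics"])
    q=P@V[:3,:3].T+V[:3,3]; q=q*[1,-1,-1]; u=q@K.T
    return u[:,:2]/u[:,2:]
def onplane(c,px,z):
    V=np.array(c["view"]);K=np.array(c["intrinsics"])
    d=np.linalg.inv(K)@np.array([px[0],px[1],1.]); d=d*[1,-1,-1]
    d=V[:3,:3].T@d; o=-V[:3,:3].T@V[:3,3]
    return o+d*(z-o[2])/d[2]
E
python3 - <<'E'
from h import *
o=get_obs(); print({k:np.round(v,3).tolist() for k,v in o.items()})
ims=[]
for n in ["scene","top"]:
    c=read_camera(n); print(n,list(c), np.round(c["intrinsics"],1).tolist(), np.round(c["view"],3).tolist())
    cv2.imwrite(f"pics/{n}0.png",cv2.resize(c["frame"][:,:,::-1],(800,600)))
    for t in ["container","bracket","spray","sharps_box","bowl","tab","handle"]:
        for s in silhouettes(n,t)[:4]: 
            p=s["pixels"]; ys,xs=np.nonzero(p); print(t,round(s["p"],2),s["extent"],xs.mean().round(1),ys.mean().round(1),len(xs))
E
```

```text
{'time_s': 0.0, 'qpos': [74.262, 18.439, -4.015, 83.176, 1.296, 78.538, -3.26], 'joint_velocities': [0.007, -0.077, 0.056, -0.019, -0.015, -0.023, 0.026], 'effort': [-0.0, -49.129, -0.404, -31.253, -0.064, 0.044, 0.0], 'tool_pos': [0.185, -0.623, 0.221], 'tool_rot': [-179.892, 0.007, 16.547], 'force': [-0.525, 0.709, 0.26], 'wrist_torque': [-0.034, 0.024, 0.004], 'grasp_force': 0.0, 'grip_width': 0.087}
scene ['frame', 'intrinsics', 'view'] [[424.7, 0.0, 249.8], [0.0, 424.7, 189.6], [0.0, 0.0, 1.0]] [[0.745, 0.667, 0.009, -0.435], [-0.387, 0.421, 0.821, 0.099], [0.543, -0.615, 0.572, -2.008], [0.0, 0.0, 0.0, 1.0]]
container 0.91 [209.6, 231.3, 255.9, 284.4] 234.2 261.4 1637
container 0.82 [307.9, 171.9, 343.5, 222.5] 324.3 197.4 1095
container 0.72 [179.8, 197.0, 221.7, 247.1] 198.3 224.4 1289
container 0.63 [187.1, 164.4, 219.9, 204.0] 203.3 184.8 992
bracket 0.58 [244.2, 160.3, 286.7, 206.9] 264.9 184.1 1328
spray 0.95 [269.3, 204.6, 291.3, 256.7] 280.6 230.1 926
spray 0.34 [108.3, 232.1, 140.5, 255.0] 121.8 242.2 687
sharps_box 0.75 [285.3, 127.2, 326.5, 172.8] 303.3 150.7 1472
bo
[... 987 characters left out ...]
250.4] 208.5 218.1 2372
spray 0.73 [266.1, 115.5, 302.9, 146.8] 280.4 132.7 633
sharps_box 0.89 [81.7, 200.9, 150.1, 244.7] 114.3 223.1 2320
bowl 0.55 [385.4, 239.0, 426.6, 279.2] 403.0 257.6 1083
bowl 0.34 [313.0, 184.3, 359.2, 227.4] 336.2 206.3 1336
tab 0.81 [337.0, 267.5, 362.7, 293.7] 350.4 280.3 345
tab 0.71 [318.2, 185.1, 340.3, 209.6] 329.8 195.5 324
tab 0.71 [185.6, 129.6, 208.4, 157.2] 197.4 141.5 328
tab 0.62 [347.3, 130.4, 377.8, 149.0] 360.7 141.8 320
handle 0.97 [170.2, 113.9, 211.6, 158.2] 190.6 135.1 1328
handle 0.83 [320.9, 248.8, 360.7, 295.0] 340.1 269.8 1410
handle 0.83 [329.9, 115.1, 376.0, 159.9] 349.1 136.8 1427
handle 0.73 [263.5, 237.2, 300.1, 291.1] 280.2 263.1 1331
```

View pics/top0.png

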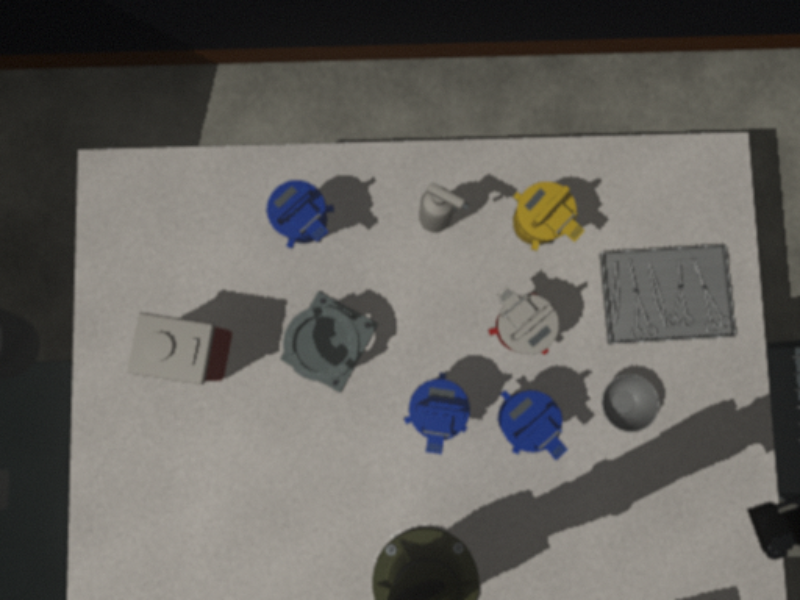

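View pics/scene0.png

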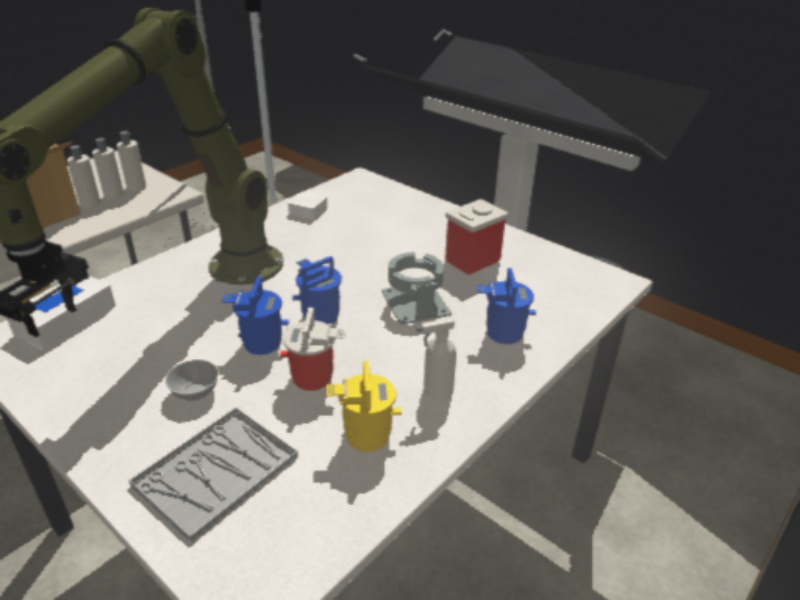

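The top view shows the red container with the white lid at about (337,206), in original 512x384 pixels, with its tab towards the upper left. The bracket ring is at about (208,218). Blue and yellow look-alikes stand close to the container. In the scene view the red one is at about (200,225) and the bracket at (266,184). Next I'll work out rough poses.

```bash
python3 - <<'E'
from h import *
c=read_camera("top"); f=c["frame"]
for px,z in [((336.5,206.3),.12),((329.8,195.5),.139),((325,189),.141),((208,218),.1),((206,215),.1),((280,132.7),.1),((114,223),.176),((280,263),.128),((340,270),.128),((349,136.6),.128),((403,257.6),.05)]:
    print(px,z,onplane(c,px,z).round(3))
cv2.imwrite("pics/crop1.png",np.hstack([cv2.resize(f[170:260,165:255],(400,400),interpolation=2),cv2.resize(f[165:245,295:375],(400,400),interpolation=2)])[:,:,::-1])
w=read_camera("wrist"); print(np.round(w["intrinsics"],1).tolist()); V=w["view"]; print("wristcam pos",(-V[:3,:3].T@V[:3,3]).round(3), V[:3,:3].round(3).tolist())
E
```

```text
(336.5, 206.3) 0.12 [ 0.527 -0.213  0.12 ]
(329.8, 195.5) 0.139 [ 0.56  -0.19   0.139]
(325, 189) 0.141 [ 0.58  -0.176  0.141]
(208, 218) 0.1 [0.502 0.188 0.1  ]
(206, 215) 0.1 [0.512 0.194 0.1  ]
(280, 132.7) 0.1 [ 0.77  -0.047  0.1  ]
(114, 223) 0.176 [0.491 0.457 0.176]
(280, 263) 0.128 [ 0.359 -0.032  0.128]
(340, 270) 0.128 [ 0.333 -0.213  0.128]
(349, 136.6) 0.128 [ 0.744 -0.261  0.128]
(403, 257.6) 0.05 [ 0.361 -0.433  0.05 ]
[[323.6, 0.0, 250.5], [0.0, 323.6, 195.8], [0.0, 0.0, 1.0]]
wristcam pos [ 0.26  -0.599  0.386] [[0.285, -0.959, -0.001], [0.918, 0.273, -0.287], [0.275, 0.081, 0.958]]
```

View pics/crop1.png

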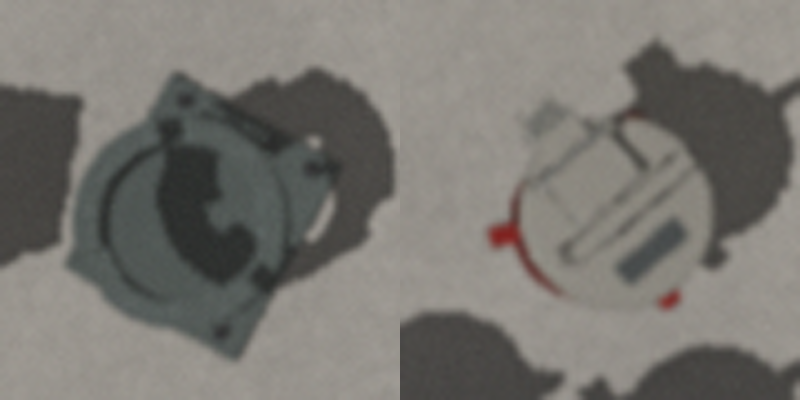

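```bash
cat >> h.py <<'E'
from scipy.spatial.transform import Rotation as Ro
def plan(pos,yaw,n,start=None,w=0.087):
    """rows from the current (or given) pose to pos/yaw (deg), tool pointing down"""
    o=get_obs()
    p,R=(np.array(o["tool_pos"]),Ro.from_euler('xyz',o["tool_rot"],degrees=True)) if start is None else (np.array(start[0]),Ro.from_euler('xyz',[180,0,start[1]],degrees=True))
    G=Ro.from_euler('xyz',[180,0,yaw],degrees=True); rv=(R.inv()*G).as_rotvec()
    rows=[]
    for i in range(n):
        s=R.inv().apply((np.array(pos)-p)/n); rows.append([round(float(v),4) for v in [*s,*(rv/n),w]]); R=R*Ro.from_rotvec(rv/n)
    print("max shift",np.abs(rows)[:,:3].max(),"turn",np.abs(rows)[:,3:6].max()); print(str(rows).replace(" ",""))
E
python3 - <<'E'
from h import *
plan([.36,-.41,.3],70,8); plan([.525,-.21,.3],126,8,start=([.36,-.41,.3],70))
E
```

```text
max shift 0.0345 turn 0.1166
[[0.0285,-0.0193,-0.0097,0.0,0.0,-0.1166,0.087],[0.0306,-0.0159,-0.0097,0.0,0.0,-0.1166,0.087],[0.0322,-0.0122,-0.0097,0.0,0.0,-0.1166,0.087],[0.0334,-0.0084,-0.0097,0.0,0.0,-0.1166,0.087],[0.0342,-0.0044,-0.0097,0.0,0.0,-0.1166,0.087],[0.0345,-0.0004,-0.0097,0.0,0.0,-0.1166,0.087],[0.0343,0.0036,-0.0097,0.0,0.0,-0.1166,0.087],[0.0336,0.0076,-0.0097,0.0,0.0,-0.1166,0.087]]
max shift 0.0305 turn 0.1222
[[0.0305,0.0108,0.0,-0.0,0.0,-0.1222,0.087],[0.029,0.0145,0.0,-0.0,0.0,-0.1222,0.087],[0.027,0.0179,0.0,-0.0,0.0,-0.1222,0.087],[0.0246,0.0211,0.0,-0.0,0.0,-0.1222,0.087],[0.0219,0.0239,0.0,-0.0,0.0,-0.1222,0.087],[0.0188,0.0264,0.0,-0.0,0.0,-0.1222,0.087],[0.0155,0.0285,0.0,-0.0,0.0,-0.1222,0.087],[0.0119,0.0302,0.0,-0.0,0.0,-0.1222,0.087]]
```

Emit:
play_rows(steps=[[[0.0285,-0.0193,-0.0097,0,0,-0.1166,0.087],[0.0306,-0.0159,-0.0097,0,0,-0.1166,0.087],[0.0322,-0.0122,-0.0097,0,0,-0.1166,0.087],[0.0334,-0.0084,-0.0097,0,0,-0.1166,0.087],[0.0342,-0.0044,-0.0097,0,0,-0.1166,0.087],[0.0345,-0.0004,-0.0097,0,0,-0.1166,0.087],[0.0343,0.0036,-0.0097,0,0,-0.1166,0.087],[0.0336,0.0076,-0.0097,0,0,-0.1166,0.087]]])

```text
time_s: 1.7
tool_pos: [0.3607, -0.4087, 0.3008]
tool_rot: [180.0, 0.0, 70.3]
force: [1.1, -0.2, -0.4]
grip_width: 0.0869
grasp_force: 0.0
```

Emit:
play_rows(steps=[[[0.0305,0.0108,0,0,0,-0.1222,0.087],[0.029,0.0145,0,0,0,-0.1222,0.087],[0.027,0.0179,0,0,0,-0.1222,0.087],[0.0246,0.0211,0,0,0,-0.1222,0.087],[0.0219,0.0239,0,0,0,-0.1222,0.087],[0.0188,0.0264,0,0,0,-0.1222,0.087],[0.0155,0.0285,0,0,0,-0.1222,0.087],[0.0119,0.0302,0,0,0,-0.1222,0.087],[0,0,0,0,0,0,0.087],[0,0,0,0,0,0,0.087]]])

```text
time_s: 2.7
tool_pos: [0.5252, -0.2094, 0.3001]
tool_rot: [-180.0, 0.0, 126.1]
force: [-0.8, -0.2, -0.6]
grip_width: 0.0871
grasp_force: 0.0
```

```bash
python3 - <<'E'
from h import *
o=get_obs(); print(o["time_s"],np.round(o["tool_pos"],4),np.round(o["tool_rot"],2),np.round(o["qpos"],1))
w=read_camera("wrist"); f=w["frame"].copy()
for t in ["container","tab","handle","lug"]:
    for s in silhouettes("wrist",t)[:3]:
        ys,xs=np.nonzero(s["pixels"]); print(t,round(s["p"],2),s["extent"],xs.mean().round(1),ys.mean().round(1))
C=np.array([.527,-.213,0]);a=np.radians(36);R=Ro.from_euler('z',36,degrees=True)
th=np.linspace(0,2*np.pi,60)
P=lambda L: proj(w,R.apply(np.atleast_2d(L))+C).astype(int)
g=cv2.resize(f,(800,600)); k=800/512
def dr(L,col):
    cv2.polylines(g,[(proj(w,R.apply(np.array(L))+C)*k).astype(np.int32)],True,col,1)
dr(np.c_[.06*np.cos(th),.06*np.sin(th),.128+0*th],(0,255,0))
dr([[.006,.038,.176],[.006,-.038,.176],[-.006,-.038,.176],[-.006,.038,.176]],(0,0,255))
dr([[.083,.016,.141],[.083,-.016,.141],[.06,-.016,.141],[.06,.016,.141]],(255,0,255))
cv2.imwrite("pics/w1.png",g[:,:,::-1])
np.save("w1.npy",w["frame"])
E
```

```text
2.7 [ 0.5252 -0.2094  0.3001] [-1.7998e+02  1.0000e-02  1.2606e+02] [ 48.7   8.7 -33.3  87.4   4.8  85.3  51.4]
container 0.81 [309.9, 238.7, 395.2, 333.6] 342.2 301.3
container 0.72 [186.5, 115.1, 327.7, 234.0] 252.1 175.9
container 0.71 [2.7, 0.0, 175.5, 133.7] 89.0 63.2
tab 0.96 [0.0, 34.3, 63.7, 96.1] 30.7 65.9
tab 0.93 [307.2, 311.7, 370.5, 334.1] 338.2 323.7
tab 0.61 [253.4, 151.2, 329.1, 207.5] 287.0 179.7
handle 0.94 [312.9, 239.2, 394.9, 331.9] 342.6 298.7
handle 0.75 [190.5, 114.2, 327.4, 238.3] 252.0 175.9
handle 0.74 [0.0, 0.0, 175.8, 130.3] 89.0 63.2
lug 0.97 [1.7, 0.0, 177.0, 131.2] 88.9 63.1
lug 0.78 [308.7, 241.8, 395.5, 333.6] 341.9 301.1
lug 0.67 [190.5, 112.1, 327.9, 236.4] 252.0 175.8
```

View pics/w1.png

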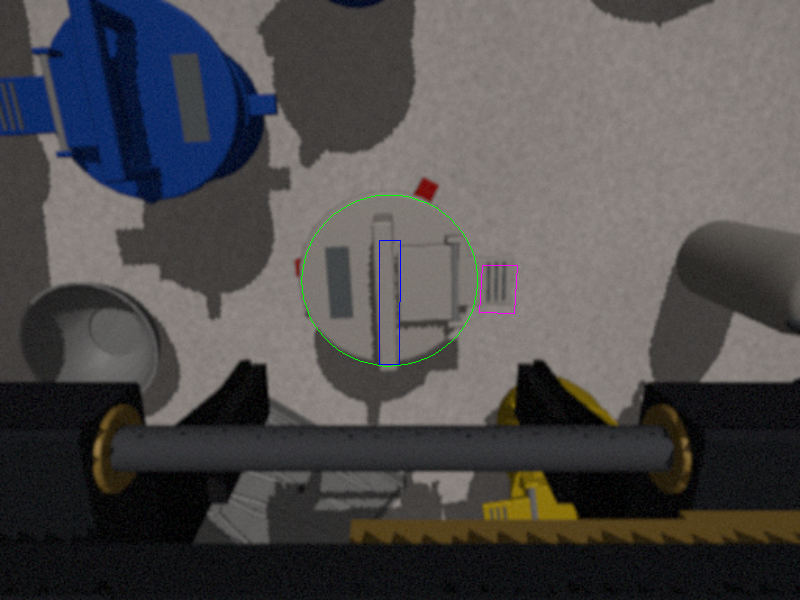

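The wrist picture shows the red container's lid centred near (389,283) in the 800x600 view. The bar's top face runs from (383,215) to (390,368), the tab is at (496,283), and the lugs are at (427,189) and (299,267). I'll fit a pose to these points.

```bash
python3 - <<'E'
from h import *
from scipy.optimize import least_squares
w=read_camera("wrist"); f=w["frame"].astype(int); k=512/800
red=(f[:,:,0]>f[:,:,1]+50)&(f[:,:,0]>f[:,:,2]+50)
n,l,st,ce=cv2.connectedComponentsWithStats(red.astype(np.uint8))
for s,q in zip(st[1:],ce[1:]): 
    if s[4]>5: print("red",s,q.round(1))
# bar profile: bright columns along rows
g=cv2.cvtColor(w["frame"],cv2.COLOR_RGB2GRAY).astype(int)
for r in (145,165,185,205,225): print(r,g[r,232:262].tolist())
print("tab row",g[165:205:2,317].tolist(), g[181,286:336].tolist())
obs=np.array([[383,215],[390,368],[496,284],[432,182],[296,267]])*k
def res(p,full=False):
    R=Ro.from_euler('z',p[2],degrees=True);L=p[3];a=np.radians([60,300,180])
    lug=[[.072*np.cos(t),.072*np.sin(t),.0705] for t in a]
    # image up side decided by projection
    loc=np.array([[0,L,.176],[0,-L,.176],[.0715,0,.1405],lug[0],lug[2]])
    P=proj(w,R.apply(loc)+[p[0],p[1],0])
    return (P-obs) if full else (P-obs).ravel()
r=least_squares(res,[.527,-.213,36,.045],loss='soft_l1'); print(r.x.round(4)); print(res(r.x,True).round(1).tolist())
E
```

```text
red [267 113  15  15 132] [274.  119.8]
red [191 165   3  11  22] [191.7 169.6]
145 [122, 121, 124, 120, 119, 122, 115, 106, 100, 105, 113, 117, 120, 125, 127, 124, 124, 124, 121, 114, 106, 107, 117, 126, 122, 120, 124, 126, 120, 122]
165 [122, 122, 120, 121, 120, 110, 96, 66, 73, 92, 113, 120, 119, 125, 119, 119, 122, 118, 123, 123, 109, 106, 92, 82, 101, 118, 125, 120, 123, 121]
185 [118, 116, 124, 123, 124, 113, 90, 68, 55, 71, 92, 108, 116, 119, 122, 123, 121, 122, 118, 120, 122, 113, 101, 92, 81, 106, 123, 124, 121, 120]
205 [117, 117, 118, 118, 116, 125, 115, 99, 75, 56, 66, 86, 105, 118, 116, 119, 122, 119, 120, 120, 118, 119, 110, 101, 76, 69, 63, 63, 71, 66]
225 [123, 118, 115, 119, 118, 120, 117, 115, 91, 70, 60, 61, 82, 102, 118, 121, 120, 114, 124, 122, 116, 121, 114, 110, 102, 113, 116, 123, 124, 121]
tab row [118, 120, 120, 116, 118, 116, 115, 114, 118, 116, 118, 113, 111, 118, 115, 130, 133, 128, 130, 125] [119, 124, 120, 118, 100, 90, 92, 96, 95, 108, 117, 125, 122, 118, 119, 122, 120, 120, 116, 117, 119, 122, 122, 119, 122, 120, 113, 90, 81, 92, 107, 118, 89, 83, 89, 112, 109, 84, 78, 95, 116, 119, 125, 124, 130, 130, 129, 122, 127, 122]
[ 0.5226 -0.2136 37.7146  0.0483]
[[0.1, 1.3], [-0.7, 4.4], [-0.2, -1.6], [0.3, -1.0], [0.5, -0.6]]
```

```bash
python3 - <<'E'
from h import *
plan([.523,-.2145,.30],127.7,2,w=.06); plan([.523,-.2145,.154],127.7,6,start=([.523,-.2145,.30],127.7),w=.06)
E
```

```text
max shift 0.0016 turn 0.016
[[-0.001,-0.0016,0.0001,-0.0002,0.0002,-0.016,0.06],[-0.0009,-0.0016,0.0001,-0.0002,0.0002,-0.016,0.06]]
max shift 0.0243 turn 0.0
[[0.0,-0.0,0.0243,0.0,0.0,0.0,0.06],[0.0,-0.0,0.0243,0.0,0.0,0.0,0.06],[0.0,-0.0,0.0243,0.0,0.0,0.0,0.06],[0.0,-0.0,0.0243,0.0,0.0,0.0,0.06],[0.0,-0.0,0.0243,0.0,0.0,0.0,0.06],[0.0,-0.0,0.0243,0.0,0.0,0.0,0.06]]
```

Emit:
play_rows(steps=[[[-0.0011,-0.002,0,0,0,-0.016,0.06],[-0.0011,-0.002,0,0,0,-0.016,0.06],[0,0,0.0243,0,0,0,0.06],[0,0,0.0243,0,0,0,0.06],[0,0,0.0243,0,0,0,0.06],[0,0,0.0243,0,0,0,0.06],[0,0,0.0243,0,0,0,0.06],[0,0,0.0243,0,0,0,0.06],[0,0,0,0,0,0,0.06]]])

```text
time_s: 3.9
tool_pos: [0.5205, -0.2137, 0.151]
tool_rot: [-179.8, -0.3, 127.8]
force: [-0.9, 0.2, 0.2]
grip_width: 0.0602
grasp_force: 0.0
```

Emit:
play_rows(steps=[[[0,0,0,0,0,0,0.0],[0,0,0,0,0,0,0.0],[0,0,0,0,0,0,0.0],[0,0,0,0,0,0,0.0],[0,0,0,0,0,0,0.0],[0,0,0,0,0,0,0.0]]], force=35)

```text
time_s: 4.5
tool_pos: [0.5232, -0.2142, 0.1546]
tool_rot: [180.0, 0.0, 127.8]
force: [0.6, 0.9, 0.4]
grip_width: 0.02
grasp_force: 0.0
```

Emit:
play_rows(steps=[[[0,0,0,0,0,0,0.0],[0,0,0,0,0,0,0.0],[0,0,0,0,0,0,0.0],[0,0,0,0,0,0,0.0]]])

```text
time_s: 4.9
tool_pos: [0.5233, -0.2141, 0.1544]
tool_rot: [180.0, 0.0, 127.8]
force: [1.4, 0.3, -0.1]
grip_width: 0.0116
grasp_force: 35.0
```

Emit:
play_rows(steps=[[[0,0,-0.01,0,0,0,0.0],[0,0,-0.02,0,0,0,0.0],[0,0,-0.03,0,0,0,0.0],[0,0,-0.03,0,0,0,0.0],[0,0,-0.03,0,0,0,0.0],[0,0,-0.02,0,0,0,0.0],[0,0,0,0,0,0,0.0],[0,0,0,0,0,0,0.0]]])

```text
time_s: 5.7
tool_pos: [0.5225, -0.2139, 0.2935]
tool_rot: [-180.0, -0.1, 127.8]
force: [0.0, -0.6, -4.7]
grip_width: 0.0114
grasp_force: 35.0
```

```bash
python3 - <<'E'
from h import *
from scipy.optimize import least_squares
t=read_camera("top"); f=t["frame"]
x0,y0=165,165
cv2.imwrite("pics/b.png",np.hstack([cv2.resize(f[175:255,165:245],(600,600),interpolation=2)])[:,:,::-1])
w=read_camera("wrist"); cv2.imwrite("pics/held.png",cv2.resize(w["frame"][:,:,::-1],(800,600)))
o=get_obs(); print(o["tool_pos"],o["tool_rot"])
E
```

```text
[ 0.52198421 -0.21385655  0.29232325] [-1.79897843e+02 -1.77493424e-01  1.27834513e+02]
```

View pics/held.png

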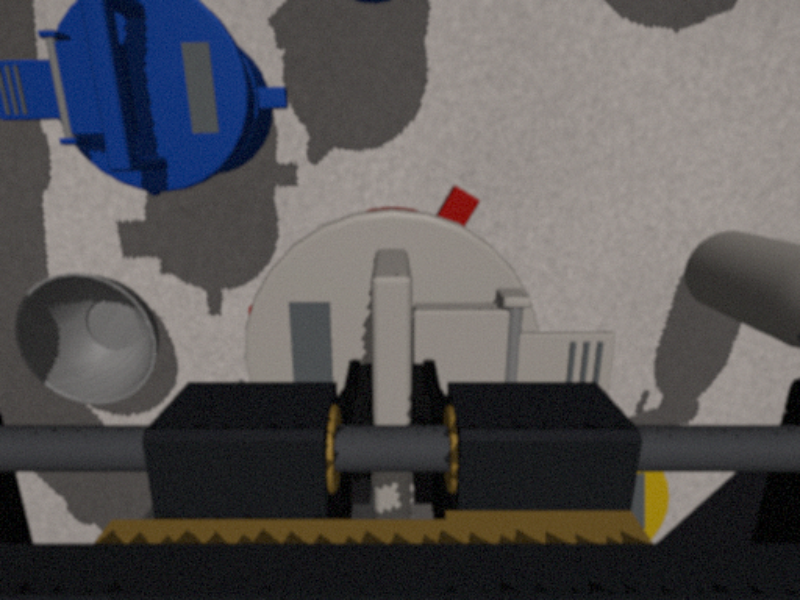

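The container hangs straight in the grip: bar at x≈391, rim top at (393,209), lug tip at (466,190), tab at (585,355) and flap shut. Next I'll view the bracket crop and fit the offset of the container along the bar.

```bash
python3 - <<'E'
from h import *
from scipy.optimize import least_squares
w=read_camera("wrist"); k=512/800; o=get_obs(); tp=np.array(o["tool_pos"]); print(tp)
obs=np.array([[393,209],[245,330],[465,189],[391,279],[612,334]])*k
# local pts: rim extremes found by max/min; 
th=np.linspace(0,2*np.pi,721); rim=np.c_[.06*np.cos(th),.06*np.sin(th),.128+0*th]
def res(p,full=False):
    R=Ro.from_euler('z',37.8+p[2],degrees=True); C=tp+R.apply([p[3],p[0],0]); C[2]=p[1]
    q=proj(w,R.apply(rim)+C); a=np.radians(60)
    P=proj(w,R.apply([[.072*np.cos(a),.072*np.sin(a),.075],[.083,.016,.1405]])+C)
    r=np.array([q[:,1].min()-obs[0,1], q[:,0].min()-obs[1,0], *(P[0]-obs[2]), *(P[1]-obs[4])])
    return r
r=least_squares(res,[0,.14,0,0],x_scale=[.01,.01,1,.01],diff_step=1e-4)
print("along bar(y), z, dyaw, x:",r.x.round(4),res(r.x).round(1))
E
```

```text
[ 0.52202723 -0.21387983  0.29236035]
along bar(y), z, dyaw, x: [ 0.0016  0.1357 -0.0008  0.0002] [-0.2 -1.2  1.4  2.5  0.  -1.8]
```

View pics/b.png

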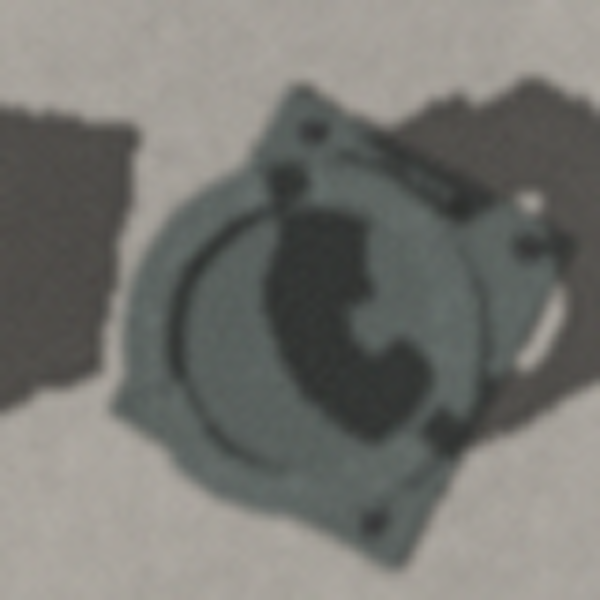

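The top crop shows the bracket ring's bore centred near (330,335) in the 600x600 crop. Dark gap openings appear near (288,180) and (447,430), with the upright towards the upper right. I'll move to a standoff where the wrist camera sees the ring well.

```bash
python3 - <<'E'
from h import *
plan([.545,0.0,.295],100,9,w=0)
E
```

```text
max shift 0.0226 turn 0.054
[[0.0172,0.0166,-0.0003,-0.0003,-0.0003,0.054,0.0],[0.0181,0.0156,-0.0003,-0.0003,-0.0003,0.054,0.0],[0.0189,0.0146,-0.0003,-0.0003,-0.0003,0.054,0.0],[0.0197,0.0136,-0.0003,-0.0003,-0.0003,0.054,0.0],[0.0204,0.0125,-0.0003,-0.0003,-0.0003,0.054,0.0],[0.021,0.0114,-0.0003,-0.0003,-0.0003,0.054,0.0],[0.0216,0.0103,-0.0003,-0.0003,-0.0003,0.054,0.0],[0.0221,0.0091,-0.0003,-0.0003,-0.0003,0.054,0.0],[0.0226,0.0079,-0.0003,-0.0003,-0.0003,0.054,0.0]]
```

Emit:
play_rows(steps=[[[0.0172,0.0166,0,0,0,0.054,0.0],[0.0181,0.0156,0,0,0,0.054,0.0],[0.0189,0.0146,0,0,0,0.054,0.0],[0.0197,0.0136,0,0,0,0.054,0.0],[0.0204,0.0125,0,0,0,0.054,0.0],[0.021,0.0114,0,0,0,0.054,0.0],[0.0216,0.0103,0,0,0,0.054,0.0],[0.0221,0.0091,0,0,0,0.054,0.0],[0.0226,0.0079,0,0,0,0.054,0.0],[0,0,0,0,0,0,0],[0,0,0,0,0,0,0],[0,0,0,0,0,0,0]]])

```text
time_s: 7.05
tool_pos: [0.5456, -0.0014, 0.2935]
tool_rot: [-179.9, 0.0, 99.9]
force: [-0.4, -0.6, -3.2]
grip_width: 0.0118
grasp_force: 35.0
```

```bash
python3 - <<'E'
from h import *
w=read_camera("wrist"); o=get_obs(); print(o["time_s"],np.round(o["tool_pos"],4),o["tool_rot"])
np.savez("wb.npz",frame=w["frame"],view=w["view"],intrinsics=w["intrinsics"])
for s in silhouettes("wrist","bracket")[:2]: print(s["p"],s["extent"])
g=cv2.resize(w["frame"],(800,600),interpolation=2); cv2.imwrite("pics/wb.png",g[:,:,::-1])
E
```

```text
7.1 [ 0.5457 -0.0016  0.2937] [-1.79928552e+02  1.70134678e-02  9.98977657e+01]
0.9 [155.9, 3.5, 330.7, 92.6]
```

View pics/wb.png

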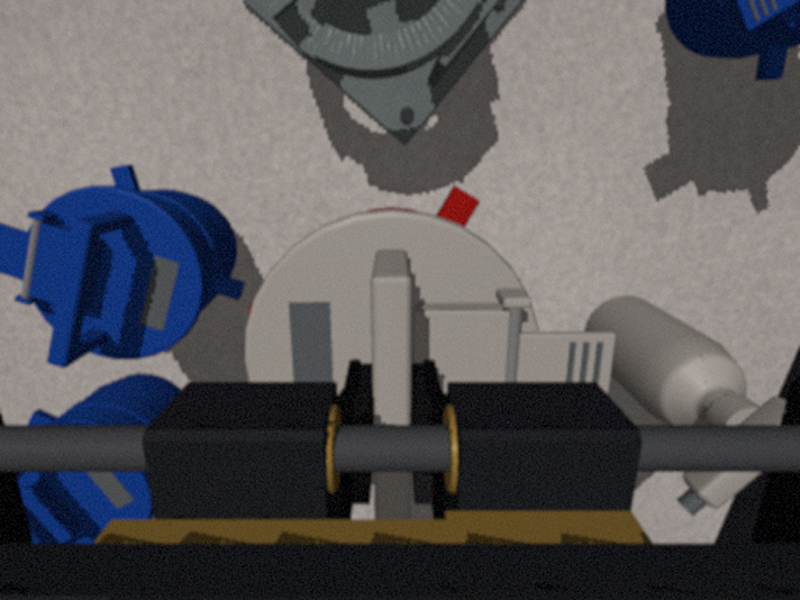

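The ring is cut off at the top of the picture, so I'll move forward about 70 mm and up 50 mm.

Emit:
play_rows(steps=[[[0.02,0,-0.015,0,0,0,0.0],[0.025,0,-0.02,0,0,0,0.0],[0.02,0,-0.015,0,0,0,0.0],[0.005,0,0,0,0,0,0.0],[0,0,0,0,0,0,0],[0,0,0,0,0,0,0],[0,0,0,0,0,0,0]]])

```text
time_s: 7.85
tool_pos: [0.5338, 0.0667, 0.343]
tool_rot: [-179.9, 0.0, 99.8]
force: [1.0, -0.4, -4.0]
grip_width: 0.0115
grasp_force: 35.0
```

```bash
python3 - <<'E'
from h import *
w=read_camera("wrist"); o=get_obs(); print(o["time_s"],np.round(o["tool_pos"],4),o["tool_rot"])
np.savez("wb.npz",frame=w["frame"],view=w["view"],intrinsics=w["intrinsics"])
s=silhouettes("wrist","bracket")[0]; print(s["p"],s["extent"])
x0=int(max(0,(s["extent"][0]+s["extent"][2])/2-128)); print("x0",x0)
g=cv2.resize(w["frame"][:150,x0:x0+200],(800,600),interpolation=2); cv2.imwrite("pics/wb2.png",g[:,:,::-1])
E
```

```text
7.9 [0.5338 0.0671 0.3432] [-1.79896732e+02  1.05310939e-02  9.98536644e+01]
0.78 [168.7, 1.8, 322.5, 133.9]
x0 117
```

View pics/wb2.png

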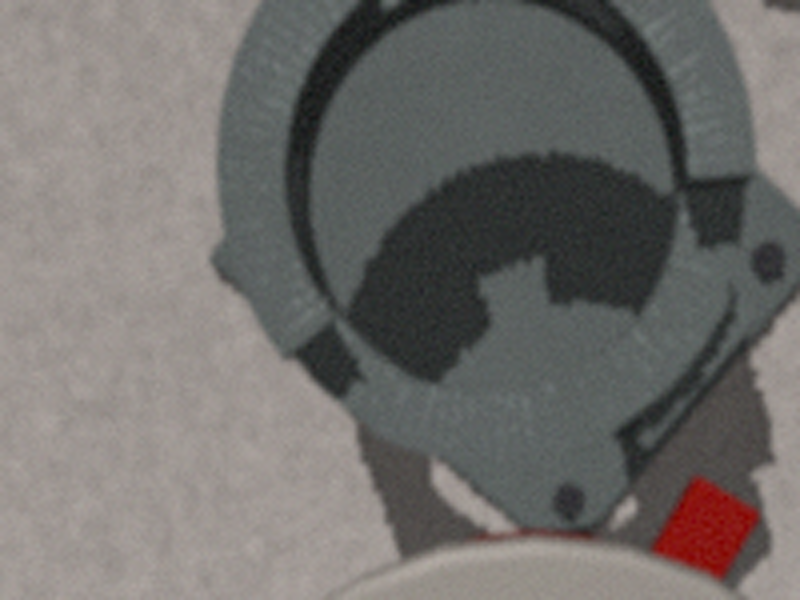

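The crop shows the ring from nearly overhead. Its outer left edge is at x≈218 and its right edge at x≈755 in the 4x crop (x0=117). The right gap's upper edge runs from (687,182) to (748,178), and the lower-left gap's upper edge from (335,320) to (290,354). I'll fit these points.

```bash
cat > fitb.py <<'E'
from h import *
from scipy.optimize import least_squares
w=dict(np.load("wb.npz")); cam=w
def px(l): return np.array(l,float)/4+[117,0]
GE={(42,.056):(687,182),(42,.075):(748,178),(18,.075):(743,249),(258,.056):(335,320),(258,.075):(290,354),(282,.056):(367,377),(282,.075):(343,400)}
arcO=px([(218,150),(222,100),(235,50),(222,200),(752,150),(745,100),(725,40)])
arcI=px([(287,150),(290,200),(310,85),(300,260)])
def world(p,r,a,z): a=np.radians(np.array(a)+p[2]); return np.c_[p[0]+r*np.cos(a),p[1]+r*np.sin(a),z+0*a]
def res(p,full=False):
    out=[]
    for (a,r),q in GE.items(): out+=list(proj(cam,world(p,r,[a],.113))[0]-px(q))
    for A,r in((arcO,.075),(arcI,.056)):
        for q in A: W=onplane(cam,q,.113); out.append((np.hypot(W[0]-p[0],W[1]-p[1])-r)*800)
    return np.array(out)
if __name__=="__main__":
    r=least_squares(res,[.505,.19,-35],x_scale=[.01,.01,5],loss='soft_l1'); print(r.x.round(4)); n=2*len(GE)
    print((res(r.x)[:n].reshape(-1,2)).round(1).tolist(), res(r.x)[n:].round(1))
    g=cv2.resize(w["frame"][:150,117:317],(800,600),interpolation=2)
    def dr(r_,a,z,c): cv2.polylines(g,[((proj(cam,world(r.x,r_,a,z))-[117,0])*4).astype(np.int32)],False,c,1)
    for r_ in(.056,.075): dr(r_,np.arange(0,361,3),.113,(0,255,0))
    for a in(18,42,138,162,258,282): dr(np.array([.056,.075]),np.array([a,a]),.113,(255,0,0))
    R=Ro.from_euler('z',r.x[2],degrees=True)
    cv2.imwrite("pics/fit.png",g[:,:,::-1])
E
python3 fitb.py
```

```text
[  0.4959   0.1994 -30.6713]
[[0.0, -0.5], [1.9, -0.0], [-3.2, 11.6], [-0.8, -1.1], [-2.1, 1.0], [7.1, -1.5], [5.8, 7.7]] [-0.3  0.2  0.5 -0.9 -0.7 -0.6 -0.5 -0.3 -0.9 -1.6  0.2]
```

View pics/fit.png

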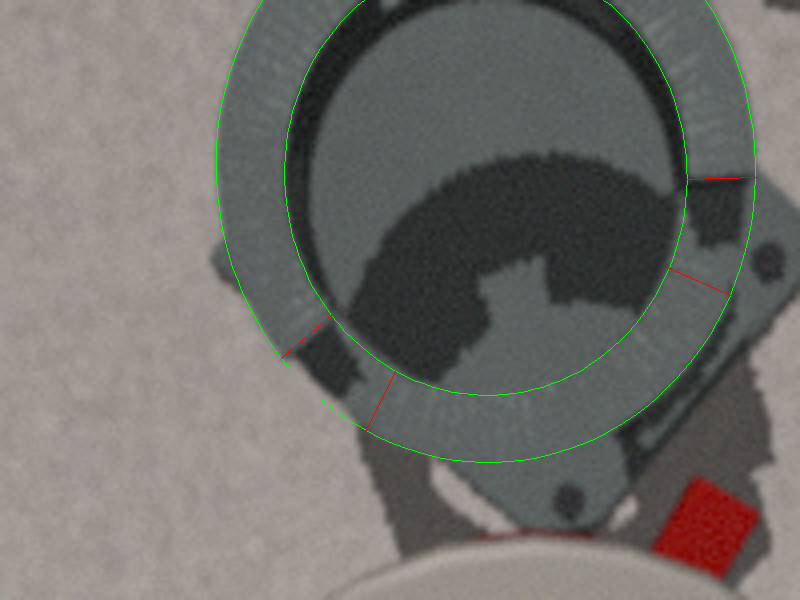

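The overlaid circles match the ring edges closely. The gaps' far edges fit too, and the rest of each floor is lit rather than shadowed. I'll cross-check against the top camera.

```bash
python3 - <<'E'
from h import *
t=read_camera("top")
c=np.array([.4959,.1994])
for q in [(130,300),(148,240),(200,183),(128,340),(215,505),(270,515)]:
    W=onplane(t,np.array(q)/7.5+[165,175],.113)[:2]; print(q,W.round(4),np.hypot(*(W-c)).round(4))
# inner edge dark line (top rim) 
for q in [(170,330),(190,270),(240,215),(185,390)]:
    W=onplane(t,np.array(q)/7.5+[165,175],.113)[:2]; print("in",q,np.hypot(*(W-c)).round(4))
plan([.4959,.1994,.255],89.3,8,w=0)
E
```

```text
(130, 300) [0.5132 0.2659] 0.0688
(148, 240) [0.538  0.2582] 0.0723
(200, 183) [0.5612 0.2364] 0.075
(128, 340) [0.4967 0.2669] 0.0675
(215, 505) [0.4278 0.2316] 0.0754
(270, 515) [0.4231 0.209 ] 0.0735
in (170, 330) 0.0503
in (190, 270) 0.0507
in (240, 215) 0.0554
in (185, 390) 0.0486
max shift 0.017 turn 0.0231
[[0.017,-0.0018,0.0111,-0.0001,0.0,0.0231,0.0],[0.017,-0.0022,0.0111,-0.0001,0.0,0.0231,0.0],[0.0169,-0.0026,0.0111,-0.0001,0.0,0.0231,0.0],[0.0169,-0.003,0.0111,-0.0001,0.0,0.0231,0.0],[0.0168,-0.0034,0.0111,-0.0001,0.0,0.0231,0.0],[0.0167,-0.0038,0.0111,-0.0001,0.0,0.0231,0.0],[0.0166,-0.0042,0.0111,-0.0001,0.0,0.0231,0.0],[0.0165,-0.0046,0.0111,-0.0001,0.0,0.0231,0.0]]
```

The top camera puts the ring about 6 mm lower in y. I'll get a second wrist view from another direction to separate camera bias from ring position.

```bash
python3 - <<'E'
from h import *
plan([.62,.15,.35],160,10,w=0)
E
```

```text
max shift 0.0119 turn 0.1049
[[0.0066,0.0099,-0.0006,-0.0001,-0.0001,-0.1049,0.0],[0.0055,0.0105,-0.0006,-0.0001,-0.0001,-0.1049,0.0],[0.0044,0.0111,-0.0006,-0.0001,-0.0001,-0.1049,0.0],[0.0032,0.0115,-0.0006,-0.0001,-0.0001,-0.1049,0.0],[0.002,0.0117,-0.0006,-0.0001,-0.0001,-0.1049,0.0],[0.0008,0.0119,-0.0006,-0.0001,-0.0001,-0.1049,0.0],[-0.0005,0.0119,-0.0006,-0.0001,-0.0001,-0.1049,0.0],[-0.0017,0.0118,-0.0006,-0.0001,-0.0001,-0.1049,0.0],[-0.0029,0.0115,-0.0006,-0.0001,-0.0001,-0.1049,0.0],[-0.0041,0.0112,-0.0006,-0.0001,-0.0001,-0.1049,0.0]]
```

Emit:
play_rows(steps=[[[0.0066,0.0099,-0.0006,0,0,-0.1049,0.0],[0.0055,0.0105,-0.0006,0,0,-0.1049,0.0],[0.0044,0.0111,-0.0006,0,0,-0.1049,0.0],[0.0032,0.0115,-0.0006,0,0,-0.1049,0.0],[0.002,0.0117,-0.0006,0,0,-0.1049,0.0],[0.0008,0.0119,-0.0006,0,0,-0.1049,0.0],[-0.0005,0.0119,-0.0006,0,0,-0.1049,0.0],[-0.0017,0.0118,-0.0006,0,0,-0.1049,0.0],[-0.0029,0.0115,-0.0006,0,0,-0.1049,0.0],[-0.0041,0.0112,-0.0006,0,0,-0.1049,0.0],[0,0,0,0,0,0,0.0],[0,0,0,0,0,0,0.0]]])

```text
time_s: 9.2
tool_pos: [0.6197, 0.1507, 0.3497]
tool_rot: [-180.0, -0.1, 160.0]
force: [-1.3, 0.3, -2.7]
grip_width: 0.0117
grasp_force: 35.0
```

```bash
cat > ring.py <<'E'
from h import *
from scipy.optimize import least_squares
from scipy.ndimage import map_coordinates, gaussian_filter
def edges(c,cen,z=.113,span=.009,show=True):
    g=gaussian_filter(cv2.cvtColor(c["frame"],cv2.COLOR_RGB2GRAY).astype(float),.7)
    out=[]
    for r,sg,thr in((.075,1,20),(.056,-1,20)):
        rr=np.arange(r-span,r+span,.0003)
        for a in np.arange(0,360,4):
            t=np.radians(a); P=np.c_[cen[0]+rr*np.cos(t),cen[1]+rr*np.sin(t),z+0*rr]; q=proj(c,P)
            if q.min()<2 or q[:,0].max()>509 or q[:,1].max()>381: continue
            v=map_coordinates(g,[q[:,1],q[:,0]],order=1)
            d=v[8:]-v[:-8]; d=d if sg>0 else d   # outwards: brighter in both cases
            i=d.argmax()
            if d[i]>thr: out.append((r,P[i+4,0],P[i+4,1],a))
    return np.array(out)
def fit(c,cen):
    cen=np.array(cen,float)
    for it in range(6):
        e=edges(c,cen,span=.012 if it<2 else .006)
        f=lambda p:np.hypot(e[:,1]-p[0],e[:,2]-p[1])-e[:,0]
        r=least_squares(f,cen,loss='soft_l1',f_scale=.0008,x_scale=.01); cen=r.x
    res=f(cen); print("centre",cen.round(4),"n",len(e),"inl",(abs(res)<.0015).sum(),"outer inl",(abs(res[e[:,0]>.06])<.0015).sum()); return cen
E
python3 - <<'E'
from ring import *
fit(dict(np.load("wb.npz")),[.4959,.1994])
fit(dict(np.load("wb.npz")),[.498,.194])
w=read_camera("wrist"); o=get_obs(); print(o["time_s"],np.round(o["tool_pos"],4),o["tool_rot"])
np.savez("wb2.npz",frame=w["frame"],view=w["view"],intrinsics=w["intrinsics"])
for s in ([.4959,.1994],[.498,.194],[.502,.197]): fit(w,s)
t=read_camera("top"); fit(t,[.4959,.1994]); fit(t,[.497,.193])
s=read_camera("scene"); np.savez("sc.npz",frame=s["frame"],view=s["view"],intrinsics=s["intrinsics"]); fit(s,[.497,.196]);
cv2.imwrite("pics/wb3.png",cv2.resize(w["frame"][:150,100:300],(800,600),interpolation=2)[:,:,::-1])
E
```

```text
centre [0.4954 0.2003] n 91 inl 64 outer inl 24
centre [0.4954 0.2003] n 91 inl 66 outer inl 24
9.25 [0.6197 0.1504 0.35  ] [-1.79949590e+02 -3.36163777e-02  1.59947839e+02]
centre [0.4958 0.2   ] n 96 inl 67 outer inl 26
centre [0.4958 0.2   ] n 97 inl 70 outer inl 28
centre [0.4958 0.2   ] n 97 inl 69 outer inl 27Traceback (most recent call last):
  File "<stdin>", line 7, in <module>
  File "ring.py", line 22, in fit
    r=least_squares(f,cen,loss='soft_l1',f_scale=.0008,x_scale=.01); cen=r.x
    return func(*args, **kwargs)
    vector_fun = VectorFunction(
        fun_wrapped,
    ...<6 lines>...
        workers=workers
    )
    self._update_fun()
    ~~~~~~~~~~~~~~~~^^
    self.f = self.fun_wrapped(xp_copy(self.x))
             ~~~~~~~~~~~~~~~~^^^^^^^^^^^^^^^^^
    return np.atleast_1d(self.fun(x))
                         ~~~~~~~~^^^
    return self.f(x, *self.args, **self.kwargs)
           ~~~~~~^^^^^^^^^^^^^^^^^^^^^^^^^^^^^^
  File "ring.py", line 21, in <lambda>
    f=lambda p:np.hypot(e[:,1]-p[0],e[:,2]-p[1])-e[:,0]
                        ~^^^^^
IndexError: too many indices for array: array is 1-dimensional, but 2 were indexed
```

```bash
python3 - <<'E'
from ring import *
cen=np.array([.4956,.2001])
for fn in ("wb.npz","wb2.npz"):
    c=dict(np.load(fn)); g=gaussian_filter(cv2.cvtColor(c["frame"],cv2.COLOR_RGB2GRAY).astype(float),.5)
    for r in (.061,.066,.071):
        a=np.arange(-180,180,1.); t=np.radians(a); q=proj(c,np.c_[cen[0]+r*np.cos(t),cen[1]+r*np.sin(t),.113+0*t])
        ok=(q.min(1)>1)&(q[:,0]<510); v=map_coordinates(g,[q[:,1],q[:,0]],order=1); d=np.r_[0,0,v[4:]-v[:-4],0,0]; d[~ok]=0
        pk=[(int(a[i]),int(d[i])) for i in range(3,357) if abs(d[i])>18 and abs(d[i])==abs(d[i-3:i+4]).max()]
        print(fn,r,pk)
w=read_camera("wrist"); k=512/800; o=get_obs(); tp=np.array(o["tool_pos"]); Y=o["tool_rot"][2]-90
f=w["frame"].astype(int); red=((f[:,:,0]>f[:,:,1]+50)&(f[:,:,0]>f[:,:,2]+50)).astype(np.uint8)
n,l,st,ce=cv2.connectedComponentsWithStats(red); i=1+st[1:,4].argmax(); print(st[i],ce[i])
pts=np.argwhere(l==i)[:,::-1].astype(np.int32); print(cv2.boxPoints(cv2.minAreaRect(pts)).round(1).tolist())
th=np.linspace(0,2*np.pi,721); rim=np.c_[.06*np.cos(th),.06*np.sin(th),.128+0*th]
obs=np.array([[393,209],[245,330],[612,334]])*k
R=Ro.from_euler('z',Y,degrees=True)
for zc in (.1555,.1545,.1535):
  for yo in (-.002,0,.002,.004):
    C=tp+R.apply([0,yo,0]); C[2]=tp[2]-zc
    a=np.radians(60); L=[[.072*np.cos(a)-s*.007*np.sin(a),.072*np.sin(a)+s*.007*np.cos(a),.075] for s in(1,-1)]
    q=proj(w,R.apply(rim)+C); P=proj(w,R.apply(L+[[.083,.016,.1405]])+C)
    print(zc,yo,"rim",(q[:,1].min()-obs[0,1]).round(1),(q[:,0].min()-obs[1,0]).round(1),"lug",P[:2].round(1).tolist(),"tab",(P[2]-obs[2]).round(1))
E
```

```text
wb.npz 0.061 [(-132, -49), (-118, 40), (-5, -33), (12, 55), (56, -99), (144, 101)]
wb.npz 0.066 [(-132, -49), (-117, 49), (-4, -42), (12, 55), (51, -102), (148, 101)]
wb.npz 0.071 [(-133, -37), (-117, 40), (-3, -38), (12, 46), (48, -99), (152, 101)]
wb2.npz 0.061 [(-165, 92), (-132, -44), (-115, 38), (-1, -33), (12, 49), (125, -100)]
wb2.npz 0.066 [(-159, 100), (-132, -48), (-117, 50), (-3, -42), (12, 50), (119, -96)]
wb2.npz 0.071 [(-130, 26), (-108, -20), (-2, -43), (12, 49), (108, 46), (114, -140)]
[281 120  26  24 373] [293.29758713 131.81233244]
[[279.70001220703125, 137.1999969482422], [290.8999938964844, 118.5], [306.6000061035156, 128.0], [295.3999938964844, 146.60000610351562]]
0.1555 -0.002 rim 5.1 -3.5 lug [[289.1, 122.4], [305.2, 132.1]] tab [-1.9  3.5]
0.1555 0 rim 1.6 -3.8 lug [[289.2, 119.7], [305.3, 129.4]] tab [-1.5  0.3]
0.1555 0.002 rim -1.9 -4.1 lug [[289.3, 116.8], [305.4, 126.6]] tab [-1.1 -3. ]
0.1555 0.004 rim -5.4 -4.4 lug [[289.4, 114.0], [305.6, 123.8]] tab [-0.6 -6.2]
0.1545 -0.002 rim 5.3 -4.0 lug [[289.3, 122.5], [305.4, 132.2]] tab [-1.2  4.1]
0.1545 0 rim 1.8 -4.3 lug [[289.4, 119.7], [305.5, 129.5]] tab [-0.8  0.9]
0.1545 0.002 rim -1.7 -4.6 lug [[289.5, 116.9], [305.7, 126.7]] tab [-0.3 -2.4]
0.1545 0.004 rim -5.3 -4.8 lug [[289.6, 114.1], [305.8, 123.9]] tab [ 0.1 -5.7]
0.1535 -0.002 rim 5.5 -4.5 lug [[289.4, 122.6], [305.6, 132.4]] tab [-0.5  4.7]
0.1535 0 rim 1.9 -4.8 lug [[289.5, 119.8], [305.7, 129.6]] tab [-0.   1.4]
0.1535 0.002 rim -1.6 -5.0 lug [[289.6, 117.0], [305.9, 126.8]] tab [ 0.4 -1.8]
0.1535 0.004 rim -5.1 -5.3 lug [[289.7, 114.1], [306.0, 124.0]] tab [ 0.8 -5.1]
```

Two wrist views 60° apart agree: the ring is at (0.4956, 0.2001) with bracket yaw -30°. The gaps therefore sit at 0/120/240° in the world, so I need container yaw 60°, which is tool yaw 150°.

```bash
python3 - <<'E'
from h import *
plan([.4959,.199,.30],150,7,w=0)
E
```

```text
max shift 0.019 turn 0.0249
[[0.019,0.0005,0.0072,-0.0001,0.0,0.0249,0.0],[0.019,0.0,0.0072,-0.0001,0.0,0.0249,0.0],[0.019,-0.0005,0.0072,-0.0001,0.0,0.0249,0.0],[0.019,-0.0009,0.0072,-0.0001,0.0,0.0249,0.0],[0.0189,-0.0014,0.0072,-0.0001,0.0,0.0249,0.0],[0.0189,-0.0019,0.0072,-0.0001,0.0,0.0249,0.0],[0.0189,-0.0024,0.0072,-0.0001,0.0,0.0249,0.0]]
```

Emit:
play_rows(steps=[[[0.019,0.0005,0.0072,0,0,0.0249,0.0],[0.019,0,0.0072,0,0,0.0249,0.0],[0.019,-0.0005,0.0072,0,0,0.0249,0.0],[0.019,-0.0009,0.0072,0,0,0.0249,0.0],[0.0189,-0.0014,0.0072,0,0,0.0249,0.0],[0.0189,-0.0019,0.0072,0,0,0.0249,0.0],[0.0189,-0.0024,0.0072,0,0,0.0249,0.0],[0,0,0,0,0,0,0.0],[0,0,0,0,0,0,0.0],[0,0,0,0,0,0,0.0]]])

```text
time_s: 10.35
tool_pos: [0.4967, 0.1988, 0.3003]
tool_rot: [180.0, 0.1, 150.0]
force: [1.3, 0.3, -3.1]
grip_width: 0.0119
grasp_force: 35.0
```

```bash
python3 - <<'E'
from h import *
o=get_obs(); print(o["tool_pos"],o["tool_rot"]); plan([.4959,.199,.205],150,7,w=0)
E
```

```text
[0.49667995 0.19876355 0.30034084] [1.79989548e+02 8.10776247e-02 1.50021040e+02]
max shift 0.0136 turn 0.0002
[[0.0001,-0.0,0.0136,0.0,0.0002,0.0001,0.0],[0.0001,-0.0,0.0136,0.0,0.0002,0.0001,0.0],[0.0001,-0.0,0.0136,0.0,0.0002,0.0001,0.0],[0.0001,-0.0,0.0136,0.0,0.0002,0.0001,0.0],[0.0001,-0.0,0.0136,0.0,0.0002,0.0001,0.0],[0.0001,-0.0,0.0136,0.0,0.0002,0.0001,0.0],[0.0001,-0.0,0.0136,0.0,0.0002,0.0001,0.0]]
```

Emit:
play_rows(steps=[[[0.0006,-0.0003,0.015,0,0,0,0.0],[0,0,0.02,0,0,0,0.0],[0,0,0.02,0,0,0,0.0],[0,0,0.02,0,0,0,0.0],[0,0,0.015,0,0,0,0.0],[0,0,0.005,0,0,0,0.0],[0,0,0,0,0,0,0.0],[0,0,0,0,0,0,0.0]]])

```text
time_s: 11.15
tool_pos: [0.4958, 0.1999, 0.2056]
tool_rot: [179.9, 0.0, 150.1]
force: [0.3, 0.5, -3.1]
grip_width: 0.0117
grasp_force: 35.0
```

Emit:
play_rows(steps=[[[0,0,0.004,0,0,0,0.0],[0,0,0.004,0,0,0,0.0],[0,0,0.003,0,0,0,0.0],[0,0,0,0,0,0,0.0]]])

```text
time_s: 11.55
tool_pos: [0.4949, 0.1995, 0.1934]
tool_rot: [-180.0, -0.0, 150.1]
force: [-0.3, 0.2, -2.8]
grip_width: 0.0116
grasp_force: 35.0
```

Emit:
play_rows(steps=[[[0,0,0.004,0,0,0,0.0],[0,0,0.004,0,0,0,0.0],[0,0,0.002,0,0,0,0.0],[0,0,0.001,0,0,0,0.0],[0,0,0,0,0,0,0.0],[0,0,0,0,0,0,0.0]]])

```text
time_s: 12.15
tool_pos: [0.4953, 0.1997, 0.183]
tool_rot: [180.0, 0.0, 150.1]
force: [-0.1, -0.4, -3.1]
grip_width: 0.012
grasp_force: 35.0
```

Emit:
play_rows(steps=[[[0,0,0.0015,0,0,0,0.0],[0,0,0.0005,0,0,0,0.0],[0,0,0,0,0,0,0.0],[0,0,0,0,0,0,0.0]]])

```text
time_s: 12.55
tool_pos: [0.4952, 0.1996, 0.1809]
tool_rot: [-180.0, 0.0, 150.1]
force: [-0.2, -0.2, -3.5]
grip_width: 0.0115
grasp_force: 35.0
```

Emit:
play_rows(steps=[[[0,0,0.001,0,0,0,0.0],[0,0,0,0,0,0,0.0],[0,0,0,0,0,0,0.0]]])

```text
time_s: 12.85
tool_pos: [0.4954, 0.1997, 0.1804]
tool_rot: [180.0, 0.0, 150.1]
force: [-1.7, -1.3, 0.8]
grip_width: 0.012
grasp_force: 35.0
```

Emit:
play_rows(steps=[[[0,0,-0.0007,0,0,0,0.0],[0,0,0,0,0,0.08,0.0],[0,0,0,0,0,0.08,0.0],[0,0,0,0,0,0.08,0.0],[0,0,0,0,0,0,0.0]]])

```text
time_s: 13.35
tool_pos: [0.4952, 0.1997, 0.1804]
tool_rot: [180.0, 0.0, 136.3]
force: [-0.4, 0.0, -2.4]
grip_width: 0.0114
grasp_force: 35.0
```

Emit:
play_rows(steps=[[[0,0,0,0,0,0.08,0.0],[0,0,0,0,0,0.08,0.0],[0,0,0,0,0,0.08,0.0],[0,0,0,0,0,0.08,0.0],[0,0,0,0,0,0.08,0.0],[0,0,0,0,0,0.08,0.0],[0,0,0,0,0,0,0.0]]])

```text
time_s: 14.05
tool_pos: [0.4952, 0.1996, 0.1804]
tool_rot: [-180.0, 0.0, 108.9]
force: [-0.1, 0.2, -3.7]
grip_width: 0.0118
grasp_force: 35.0
```

Emit:
play_rows(steps=[[[0,0,0,0,0,0.086,0.0],[0,0,0,0,0,0.086,0.0],[0,0,0,0,0,0,0.0],[0,0,0.002,0,0,0,0.0],[0,0,0.002,0,0,0,0.0],[0,0,0,0,0,0,0.0],[0,0,0,0,0,0,0.0]]])

```text
time_s: 14.75
tool_pos: [0.4952, 0.1996, 0.1765]
tool_rot: [-180.0, 0.0, 99.1]
force: [1.2, -0.1, -2.9]
grip_width: 0.0115
grasp_force: 35.0
```

Force is unchanged after going 4 mm below the ledge, so the lugs are entering the notches. I'll lower the last 3 mm.

Emit:
play_rows(steps=[[[0,0,0.002,0,0,0,0.0],[0,0,0.001,0,0,0,0.0],[0,0,0.0005,0,0,0,0.0],[0,0,0,0,0,0,0.0],[0,0,0,0,0,0,0.0],[0,0,0,0,0,0,0.0]]])

```text
time_s: 15.35
tool_pos: [0.4953, 0.1996, 0.1734]
tool_rot: [180.0, 0.0, 99.0]
force: [-0.5, -0.3, 0.1]
grip_width: 0.0116
grasp_force: 35.0
```

Weight is now carried, and the TCP is 7 mm lower than on the ledge, so it is locked. I'll release and retreat.

Emit:
play_rows(steps=[[[0,0,0,0,0,0,0.045],[0,0,0,0,0,0,0.045],[0,0,0,0,0,0,0.045],[0,0,0,0,0,0,0.045],[0,0,0,0,0,0,0.045],[0,0,-0.01,0,0,0,0.045],[0,0,-0.03,0,0,0,0.045],[0,0,-0.04,0,0,0,0.045],[0,0,-0.04,0,0,0,0.045],[0,0,-0.02,0,0,0,0.0],[0,0,0,0,0,0,0.0]]])

```text
time_s: 16.45
tool_pos: [0.4967, 0.2008, 0.3173]
tool_rot: [179.6, -0.0, 99.0]
force: [0.1, 0.6, -0.2]
grip_width: 0.0361
grasp_force: 0.0
```

```bash
python3 - <<'E'
from h import *
o=get_obs(); print(o["time_s"],o["tool_pos"],o["tool_rot"],o["grip_width"],np.round(o["qpos"],1))
w=read_camera("wrist"); g=cv2.resize(w["frame"],(800,600),interpolation=2); k=800/512
C=np.array([.4955,.2001,.019]);R=Ro.from_euler('z',9,degrees=True);th=np.linspace(0,2*np.pi,60)
def dr(L,c): cv2.polylines(g,[(proj(w,R.apply(np.array(L))+C)*k).astype(np.int32)],True,c,1)
dr(np.c_[.06*np.cos(th),.06*np.sin(th),.128+0*th],(0,255,0))
dr([[.006,.05,.176],[.006,-.05,.176],[-.006,-.05,.176],[-.006,.05,.176]],(0,0,255))
dr([[.083,.016,.141],[.083,-.016,.141],[.06,-.016,.141],[.06,.016,.141]],(255,0,255))
cv2.imwrite("pics/lock.png",g[:,:,::-1])
T=C+R.apply([.079,0,0]); print(T); plan([T[0],T[1],.25],9,12,w=0)
E
```

```text
16.45 [0.49674204 0.20079944 0.31730322] [ 1.79608295e+02 -3.46218880e-02  9.90179831e+01] 0.03606711476869031 [ 20.7   5.6 -48.6  89.5   4.3  86.5 -19. ]
[0.57352738 0.21245832 0.019     ]
max shift 0.0065 turn 0.1309
[[-0.0,0.0065,0.0054,0.0002,-0.0002,0.1309,0.0],[0.0009,0.0065,0.0054,0.0002,-0.0002,0.1309,0.0],[0.0017,0.0063,0.0054,0.0002,-0.0002,0.1309,0.0],[0.0025,0.006,0.0054,0.0002,-0.0002,0.1309,0.0],[0.0033,0.0057,0.0054,0.0002,-0.0002,0.1309,0.0],[0.004,0.0052,0.0054,0.0002,-0.0002,0.1309,0.0],[0.0046,0.0046,0.0054,0.0002,-0.0002,0.1309,0.0],[0.0052,0.004,0.0054,0.0002,-0.0002,0.1309,0.0],[0.0057,0.0033,0.0054,0.0002,-0.0002,0.1309,0.0],[0.006,0.0025,0.0054,0.0002,-0.0002,0.1309,0.0],[0.0063,0.0017,0.0054,0.0002,-0.0002,0.1309,0.0],[0.0065,0.0009,0.0054,0.0002,-0.0002,0.1309,0.0]]
```

View pics/lock.png

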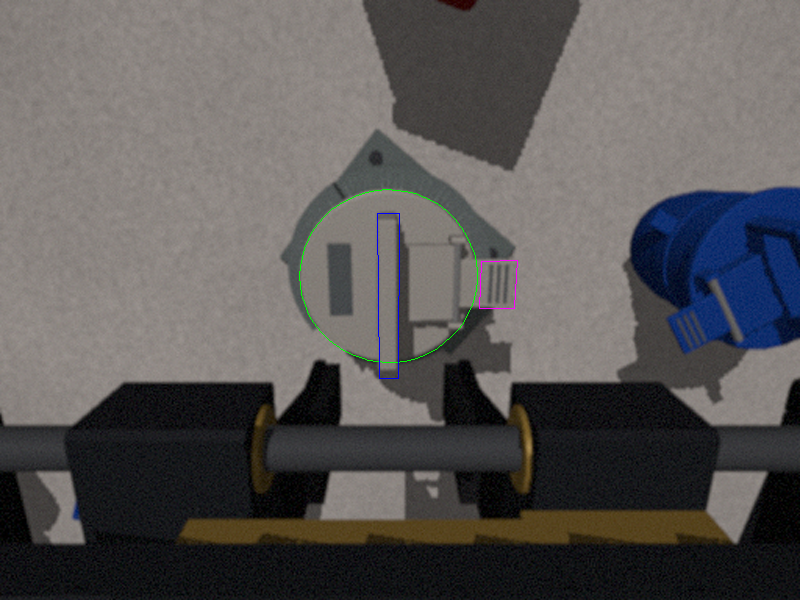

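The overlay of the locked pose matches: lid, bar at x≈388, tab at (498,284), flap shut. I'll go over the tab with the fingers closed and the tool turned so its body clears the handle.

Emit:
play_rows(steps=[[[0,0.0065,0.0054,0,0,0.1309,0.0],[0.0009,0.0065,0.0054,0,0,0.1309,0.0],[0.0017,0.0063,0.0054,0,0,0.1309,0.0],[0.0025,0.006,0.0054,0,0,0.1309,0.0],[0.0033,0.0057,0.0054,0,0,0.1309,0.0],[0.004,0.0052,0.0054,0,0,0.1309,0.0],[0.0046,0.0046,0.0054,0,0,0.1309,0.0],[0.0052,0.004,0.0054,0,0,0.1309,0.0],[0.0057,0.0033,0.0054,0,0,0.1309,0.0],[0.006,0.0025,0.0054,0,0,0.1309,0.0],[0.0063,0.0017,0.0054,0,0,0.1309,0.0],[0.0065,0.0009,0.0054,0,0,0.1309,0.0]]])

```text
time_s: 17.7
tool_pos: [0.5721, 0.2116, 0.2464]
tool_rot: [180.0, 0.2, 8.7]
force: [0.3, -0.2, 0.1]
grip_width: 0.0005
grasp_force: 0.0
```

Emit:
play_rows(steps=[[[0,0,0,0,0,0,0],[0,0,0,0,0,0,0],[0,0,0.03,0,0,0,0],[0,0,0.03,0,0,0,0],[0,0,0.01,0,0,0,0],[0,0,0,0,0,0,0],[0,0,0,0,0,0,0]]])

```text
time_s: 18.4
tool_pos: [0.5733, 0.2122, 0.1796]
tool_rot: [-180.0, -0.1, 9.0]
force: [-0.2, -0.2, 0.0]
grip_width: 0.0005
grasp_force: 0.0
```

Emit:
play_rows(steps=[[[0,0,0.008,0,0,0,0],[0,0,0.008,0,0,0,0],[0,0,0.005,0,0,0,0],[0,0,0.004,0,0,0,0],[0,0,0.004,0,0,0,0],[0,0,0.004,0,0,0,0],[0,0,0.003,0,0,0,0],[0,0,0,0,0,0,0],[0,0,0,0,0,0,0]]])

```text
time_s: 19.3
tool_pos: [0.5727, 0.2119, 0.1422]
tool_rot: [180.0, 0.0, 9.0]
force: [-0.2, -0.5, -0.6]
grip_width: 0.0005
grasp_force: 0.0
```

```bash
python3 - <<'E'
from h import *
o=get_obs(); print(o["tool_pos"],o["force"])
s=read_camera("scene"); np.save("s_press.npy",s["frame"])
E
```

```text
[0.57271617 0.21186696 0.14217673] [-0.15302407 -0.46659689 -0.60097371]
```

Emit:
play_rows(steps=[[[0,0,0.002,0,0,0,0],[0,0,0,0,0,0,0],[0,0,0,0,0,0,0]]])

```text
time_s: 19.65
tool_pos: [0.5728, 0.2119, 0.1403]
tool_rot: [180.0, -0.0, 9.0]
force: [0.1, 0.5, 0.8]
grip_width: 0.0004
grasp_force: 0.1
```

Emit:
play_rows(steps=[[[0,0,-0.02,0,0,0,0],[0,0,-0.04,0,0,0,0],[0,0,-0.04,0,0,0,0],[0,0,-0.04,0,0,0,0],[0,0,-0.04,0,0,0,0],[0,0,0,0,0,0,0]]])

```text
time_s: 20.25
tool_pos: [0.5748, 0.2135, 0.3269]
tool_rot: [-179.9, -0.6, 9.0]
force: [0.8, 1.0, -0.0]
grip_width: 0.0005
grasp_force: 0.0
```

```bash
python3 - <<'E'
from h import *
plan([.4967,.2008,.317],99,12,w=.036)
E
```

```text
max shift 0.0066 turn 0.1309
[[-0.0066,0.0,0.0008,0.0006,-0.0008,-0.1309,0.036],[-0.0065,-0.0008,0.0008,0.0006,-0.0008,-0.1309,0.036],[-0.0064,-0.0017,0.0008,0.0006,-0.0008,-0.1309,0.036],[-0.0061,-0.0025,0.0008,0.0006,-0.0008,-0.1309,0.036],[-0.0057,-0.0033,0.0008,0.0006,-0.0008,-0.1309,0.036],[-0.0053,-0.004,0.0008,0.0006,-0.0008,-0.1309,0.036],[-0.0047,-0.0046,0.0008,0.0006,-0.0008,-0.1309,0.036],[-0.004,-0.0052,0.0008,0.0006,-0.0008,-0.1309,0.036],[-0.0033,-0.0057,0.0008,0.0006,-0.0008,-0.1309,0.036],[-0.0025,-0.0061,0.0008,0.0006,-0.0008,-0.1309,0.036],[-0.0017,-0.0064,0.0008,0.0006,-0.0008,-0.1309,0.036],[-0.0009,-0.0065,0.0008,0.0006,-0.0008,-0.1309,0.036]]
```

Emit:
play_rows(steps=[[[-0.0066,0,0.0003,0,0,-0.1309,0.036],[-0.0065,-0.0008,0.0003,0,0,-0.1309,0.036],[-0.0064,-0.0017,0.0003,0,0,-0.1309,0.036],[-0.0061,-0.0025,0.0003,0,0,-0.1309,0.036],[-0.0057,-0.0033,0.0003,0,0,-0.1309,0.036],[-0.0053,-0.004,0.0003,0,0,-0.1309,0.036],[-0.0047,-0.0046,0.0003,0,0,-0.1309,0.036],[-0.004,-0.0052,0.0003,0,0,-0.1309,0.036],[-0.0033,-0.0057,0.0003,0,0,-0.1309,0.036],[-0.0025,-0.0061,0.0003,0,0,-0.1309,0.036],[-0.0017,-0.0064,0.0003,0,0,-0.1309,0.036],[-0.0009,-0.0065,0.0003,0,0,-0.1309,0.036]]])

```text
time_s: 21.45
tool_pos: [0.4941, 0.1992, 0.316]
tool_rot: [-180.0, 0.0, 99.3]
force: [0.1, 0.9, 0.0]
grip_width: 0.036
grasp_force: 0.0
```

Emit:
play_rows(steps=[[[0,0,0,0,0,0,0.036],[0,0,0,0,0,0,0.036],[0,0,0,0,0,0,0.036]]])

```text
time_s: 21.75
tool_pos: [0.4949, 0.1992, 0.3165]
tool_rot: [-180.0, -0.0, 98.9]
force: [-0.1, -0.2, 0.5]
grip_width: 0.0359
grasp_force: 0.0
```

```bash
python3 - <<'E'
from h import *
o=get_obs(); print(o["time_s"],o["tool_pos"],o["tool_rot"])
w=read_camera("wrist"); g=cv2.cvtColor(w["frame"],cv2.COLOR_RGB2GRAY)
for s in silhouettes("wrist","tab")[:3]: print(s["p"],s["extent"])
C=np.array([.4955,.2001,.019]);R=Ro.from_euler('z',9,degrees=True)
old=cv2.cvtColor(cv2.resize(cv2.imread("pics/lock.png"),(512,384),interpolation=cv2.INTER_AREA),cv2.COLOR_BGR2GRAY)
for nm,im in (("old",old),("new",g)):
    for r in (172,184): print(nm,r,im[r,245:345:2].tolist())
# predicted tab end (local) and inner end for flap angles
for a in (0,.3,.45,.6,.7,.8):
    pts=[]
    for d in (.038,.030,.015,-.037):
        c,s=np.cos(a),np.sin(a); pts.append([.045+d*c+.002*s*0,0,.139+.002*c-d*s])
    print(a,proj(w,R.apply(pts)+C).round(1).tolist())
E
```

```text
21.75 [0.49491742 0.19918232 0.31648436] [-1.79989748e+02 -1.44219516e-03  9.88653930e+01]
0.74 [270.3, 155.5, 320.2, 211.0]
0.55 [430.2, 162.7, 507.6, 224.1]
old 172 [126, 124, 126, 123, 101, 42, 61, 62, 86, 126, 128, 126, 126, 125, 126, 125, 126, 127, 127, 125, 125, 126, 123, 103, 94, 116, 125, 126, 127, 126, 141, 123, 127, 128, 95, 99, 117, 81, 118, 93, 100, 127, 128, 133, 137, 137, 135, 132, 135, 140]
old 184 [125, 124, 122, 125, 102, 42, 63, 56, 86, 129, 125, 126, 125, 126, 126, 122, 127, 128, 126, 124, 125, 123, 119, 98, 93, 118, 127, 122, 124, 129, 133, 112, 122, 120, 85, 113, 105, 89, 119, 82, 116, 126, 114, 131, 132, 138, 134, 138, 136, 136]
new 172 [119, 126, 126, 126, 128, 124, 75, 53, 62, 31, 0, 21, 103, 118, 94, 95, 99, 94, 92, 95, 93, 94, 97, 93, 94, 86, 86, 84, 96, 89, 96, 91, 87, 63, 67, 75, 71, 78, 108, 126, 140, 133, 133, 134, 130, 134, 138, 137, 134, 133]
new 184 [118, 125, 127, 125, 123, 128, 79, 54, 69, 23, 4, 16, 107, 117, 92, 90, 91, 95, 98, 94, 94, 97, 92, 92, 90, 93, 77, 89, 95, 95, 91, 90, 73, 71, 64, 72, 94, 126, 136, 139, 138, 136, 136, 140, 136, 129, 133, 133, 139, 135]
0 [[333.6, 181.3], [325.7, 181.3], [311.0, 181.3], [259.8, 181.4]]
0.3 [[329.4, 178.7], [322.5, 179.2], [309.5, 180.2], [261.8, 184.1]]
0.45 [[326.2, 177.5], [320.1, 178.2], [308.4, 179.7], [264.0, 185.4]]
0.6 [[322.5, 176.4], [317.2, 177.4], [306.9, 179.3], [267.1, 186.6]]
0.7 [[319.8, 175.7], [315.1, 176.8], [305.9, 179.0], [269.6, 187.4]]
0.8 [[316.9, 175.1], [312.8, 176.3], [304.7, 178.7], [272.5, 188.1]]
```

Compared with the earlier view, the tab end has moved from about column 332 to 320 and the flap's inner edge to about 269. Both match the flap open about 0.7 rad, and the robot is clear of everything.

```bash
python3 -c "
from cell import sign_off; print(sign_off())"
```

```text
the job is handed in; nothing more can be done
None
```

The container is locked in the ring bracket with its flap open about 0.7 rad (estimated from the wrist camera), the arm is clear, and the job was handed in at about 22 s; no verdict was returned.

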